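Lift the hot lid off the glue warmer with the lid lifter

ROBOT

A 7-joint arm with a two-finger parallel gripper is mounted at the origin on the work surface. World frame = base frame: x ahead of the robot, y to its left, z up, the work surface at z = 0. Lengths are in m, angles in rad, forces in N, time in s.
With the tool pointing down it reaches from about 0.425 to 0.925 m from the base axis. Payload 6.8 kg.
Tool frame: the origin (TCP) lies midway between the tips of the shut fingers; the grasp point (between the pads) lies 19 mm behind it; x points along the fingers, y is the direction in which the jaws open and shut, and the axes are right-handed (so a half turn about x gives the same grasp; the last joint's range is limited). The gripper opens to 85 mm and grips with 20 to 120 N. Pads are 22 mm wide; open, the fingers measure 114 mm over their backs; the gripper's body (76 mm by 85 mm) begins 54 mm behind the grasp point. The pads swing forward as they close: fully open they stand 13 mm farther back than shut.
Start: joints at [-0.108, 0.477, 0.022, 1.555, -0.011, 1.109, -0.083], TCP at [0.675, 0, 0.231] pointing down, gripper open.
Joint ranges: [-2.96, 2.96], [-0.34, 2.1], [-1.41, 1.46], [0.24, 2.44], [-1.37, 4.51], [0.17, 1.92], [-2.96, 2.96]. Speed limits (rad/s): [2.39, 2.39, 3.14, 3.14, 3.14, 3.14, 3.14].

INTERFACE

Orientations are given as a rotation vector (axis times angle).
In Python, from bench import r gives the robot as it stands.
- The arm moves only by the tool carry_out, never from a script. Its argument "targets" is one flat list of numbers, 7 for each row, row after row: the finger opening in m, from 0 to 0.0854, then the shift along the tool's x, y, z in m, then the turn, a rotation vector about the tool's x, y, z in units of 5 degrees (1.0 is 5 degrees). A call has 1 to 12 rows; each row is the pose to reach, as a shift and turn from the pose measured when the call began, along the tool's axes at that moment; what a row does not reach only later rows make up. A row lasts 1/8 s, in which the tool goes at most 62.5 mm and 10.7 degrees, less where a joint would pass 70% of its speed; a pose out of reach is approached as far as the arm can. A call with a gripper value outside its range is refused whole. The fingers move at their own pace and stop on an object; "squeeze" is the grip in N (left out, the last holds). Time passes only in rows, so rows that repeat a pose let the fingers close. It gives the time, the measured TCP pose, the force and the opening at its end, in the units of the state.
- r.get_obs(): the state, without advancing time (a new reading comes with each control period).
- r.grab_frame(name): name is "scene" or "side" or "wrist"; returns the picture (480x640x3 uint8, blue, green, red); there is no depth.
- r.camera_info(name): a dict with "fx", "fy", "cx", "cy" (pixels), "xyz" and "orientation" of the camera in the world. Camera axes: x right, y up, looking along -z (the intrinsics and any distortion apply to the point x, -y, -z); pixel columns grow to the right and rows downward; lengths in m; the calibration is good to about 2 mm. A picture is of the moment at which its call begins: read the wrist's pose just before it. camera_info takes no time and is no camera call; for the wrist camera it gives the pose at the moment of the call.
- r.hand_in(): hands the job in, once; it reports no verdict.
The state is a dict: "clock": time; "joints": joint angles; "qvel": joint speeds; "tau": joint torques, N m; "tcp_pos": TCP position; "orientation": TCP orientation; "contact_force": force on the tool from outside, world axes, zero at the start; "moment": the same for the moment, N m; "grip_width": finger opening in m.
Only numpy, scipy, OpenCV 4.12 (cv2) and the standard library are available. Lean on these libraries where they do the work, as an engineer would, in place of code of your own. Each camera call takes 0.05 s, during which the arm holds its last target. There are 200 camera calls.

TASK

Open the hot glue warmer: take the lid lifter out of its stand, hook it under the lid's loop, lift the lid off level and set it gently, fully home, on the lid rest, feeling for the rest's height. Then unhook the lifter and hang it back in its stand. Touch the hot lid and warmer with nothing but the lifter, never push hard on the lid, and leave the jar, chisel and rosette alone.

Things in the scene. Friction and masses are not known exactly. Their poses are not given: they have to be found in the camera images.
- lifter_grip (a point): Lid lifter (loose, 160 g), centre of its handle: upright square pale-wood bar 24 x 24 x 85 mm. z up along the handle, x the way the hook points. A round dark steel shield, 52 mm across, 5 mm thick, has its underside 47.5 mm below this point; below it a steel shank, 8 (x) x 10 (y) mm, on the handle's axis, runs to 115.5 mm below. Starts hanging upright in the stand.
- lifter_hook (a point): Lifter's hook: point amid its throat, on the prong's upper face, 11 mm forward (+x) of the handle's axis and 109.5 mm below its centre; same axes. The prong is flat, 10 mm wide (y), 6 mm thick, and reaches from the shank to x = 22 mm from the axis; its last 4 mm turn up 7 mm above the upper face. Throat free for the loop's bar: 4 to 18 mm forward of the axis.
- stand: Fixed dark wooden block 80 (x) x 70 (y) x 78 mm tall; origin at the centre of its underside. A slot 42 (x) x 22 (y) mm, centred at x = +9 mm, goes down through it. The lifter hangs with shank and hook in the slot, hook to the stand's +x, shield flat on the block's top, handle's axis over the origin, handle centre 125.5 mm above the bench.
- warmer: Electric glue warmer, fixed: round aluminium pot, black base, 150 mm across, 134 mm inside its wall, rim 85 mm above the bench; origin at the centre of its underside. Hot: no part of the robot may touch it. Warmer and rest may swap sides.
- lid: Hot loose steel lid with a copper-coloured top, 0.27 to 0.53 kg, 146 mm across, 5 mm thick; starts on the warmer, x roughly away from the robot. Origin: centre of the flange's underside, the face that lies on a rim; z up. Below it a tapered plug reaches 12 mm down (126 mm across at the flange, 112 mm at its foot). Its weight is centred: it hangs level only if hooked at mid-bar.
- lid_bar (a point): Middle of the lid's dark steel loop: a straight level bar 8 mm thick along the lid's y, its axis 31 mm above the lid's origin, over the lid's centre, between two 8 mm upright legs 30 mm either side. Free height under the bar, down to the lid, 22 mm. It can be hooked from either side.
- rest: Lid rest, fixed: dark foot 110 mm across, origin at the centre of its underside. Above it, concentric, a pale wooden ring, 150 mm outside, 134 mm inside; the lid's plug sits in it, the flange flat on its top edge. That edge is 50 to 95 mm above the bench: the screw column is set anew each time, this pose does not tell, so feel for it (or look). It does not give under load.
- varnish: Bystander: amber jar, 56 mm across, 110 mm tall; origin at the centre of its underside. Leave alone.
- chisel: Bystander: carving chisel lying on the bench, about 210 mm long along its x, 18 mm wide, 16 mm high; origin where handle and blade meet. Leave alone.
- rosette: Bystander: carved wooden disc, 84 mm across, about 27 mm high; origin at the centre of its underside. Leave alone.
Things that resemble listed ones, but are neither listed nor needed, are in the scene too. Leave any green or pink look-alike of the part that bears lifter_grip alone.

How it is judged:
By the outcome, as a careful person would: the job done as asked, in the order asked, and still so for the second after the job is handed in, with the robot touching nothing.
It also fails if it takes over 72 s, if anything falls off the work surface, if the arm or the gripper's body presses on something with over 40 N, if the wrist force passes 120 N, or if a joint passes its speed limit or range.

## Working session

There is one attempt and no reset: what is moved stays moved. The work goes in short steps, Python scripts to look and compute and a tool call to move; the robot and the scene stay as the last step left them, time stands still between calls to the robot, and variables do not carry over. Pictures are saved under pics/ and viewed, about 8 in all and at most 12, crops included, and the job is handed in when it is done.

Besides the shell and the picture viewer there is one more tool, called after "Call:" as a command line: name --argument value ..., lists and objects as JSON in quotes. carry_out: Moves the arm, as the interface text tells. Its arguments: {"type":"object","properties":{"targets":{"type":"array","items":{"type":"number"}},"squeeze":{"type":"number"}},"required":["targets"]}

```bash
mkdir -p pics; ls; python3 - <<'E'
from bench import r
import cv2
o=r.get_obs();print(o)
for n in("scene","side","wrist"):
    print(n,r.camera_info(n)); cv2.imwrite(f"pics/{n}0.png",r.grab_frame(n))
E
```

```text
pics
{'clock': 0.0, 'joints': array([-0.10807785,  0.47776219,  0.02232433,  1.5564574 , -0.01150062,
        1.1092902 , -0.08311627]), 'qvel': array([-9.17082007e-05,  1.82527385e-03,  8.39829523e-04,  2.03490200e-04,
       -1.63102752e-03, -2.25830187e-05,  1.50734197e-03]), 'tau': array([-5.45967814e-04, -5.96443820e+01,  1.60769675e+00, -2.81194621e+01,
        1.24063640e-02,  9.39900521e-03,  2.20753498e-05]), 'tcp_pos': array([ 6.74408728e-01, -1.99976216e-05,  2.30348321e-01]), 'orientation': array([ 1.20826617,  1.21042069, -1.21057518]), 'contact_force': array([-0.13813009,  1.05917207,  1.010922  ]), 'moment': array([ 0.02830478, -0.0286071 ,  0.03878901]), 'grip_width': 0.08568659148725966}
scene {'fx': 555.0299952728633, 'fy': 555.0299952728633, 'cx': 317.2923293245403, 'cy': 237.85625388220464, 'xyz': array([1.30263739, 0.2586169 , 1.0971607 ]), 'orientation': array([0.46442445, 0.64800064, 1.77698347])}
side {'fx': 528.5202931022114, 'fy': 528.5202931022114, 'cx': 319.15663068902074, 'cy': 239.08450861603825, 'xyz': array([-0.01833672, -0.65027881,  0.6466981 ]), 'orientation': array([ 0.94313117, -0.3380365 , -0.62958611])}
wrist {'fx': 416.25335291453365, 'fy': 416.25335291453365, 'cx': 320.67130743749124, 'cy': 237.7466149440505, 'xyz': array([0.6756704 , 0.06821252, 0.37257049]), 'orientation': array([-2.71277706e-01,  4.79262996e-04,  2.42682908e-04])}
```

View pics/scene0.png

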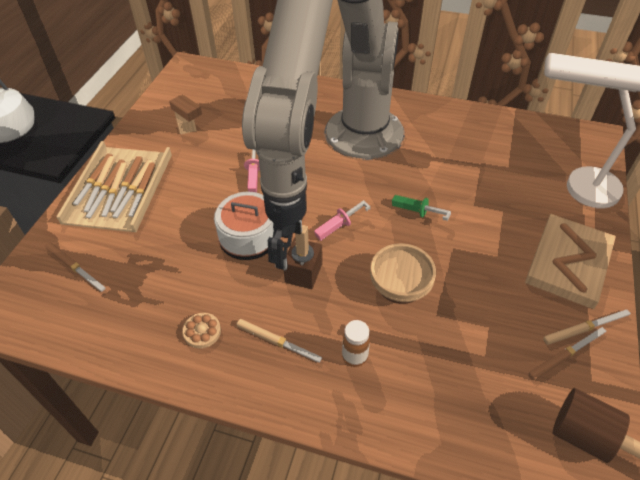

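View pics/side0.png

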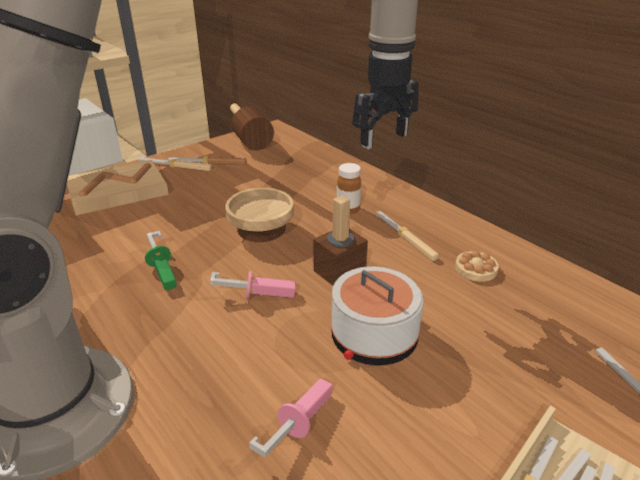

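```bash
python3 - <<'E'
import cv2
a=cv2.imread("pics/scene0.png")[185:325,200:445]; cv2.imwrite("pics/sc1.png",cv2.resize(a,None,fx=3.2,fy=3.2,interpolation=cv2.INTER_CUBIC))
a=cv2.imread("pics/side0.png")[180:360,220:430]; cv2.imwrite("pics/si1.png",cv2.resize(a,None,fx=3.2,fy=3.2,interpolation=cv2.INTER_CUBIC))
E
```

```text
(no output)
```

View pics/sc1.png

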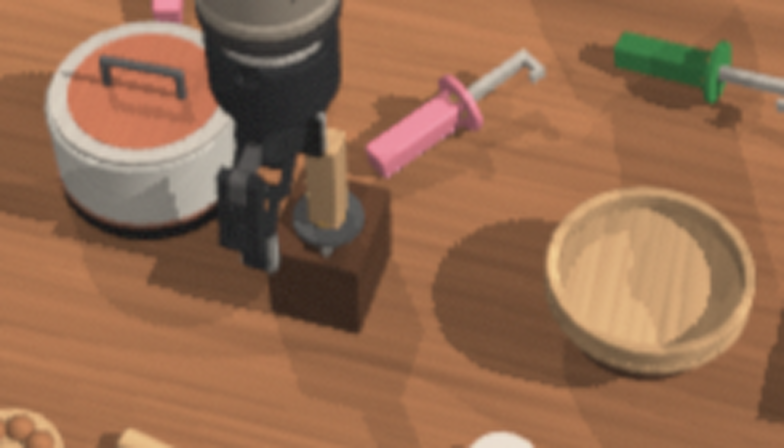

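View pics/si1.png

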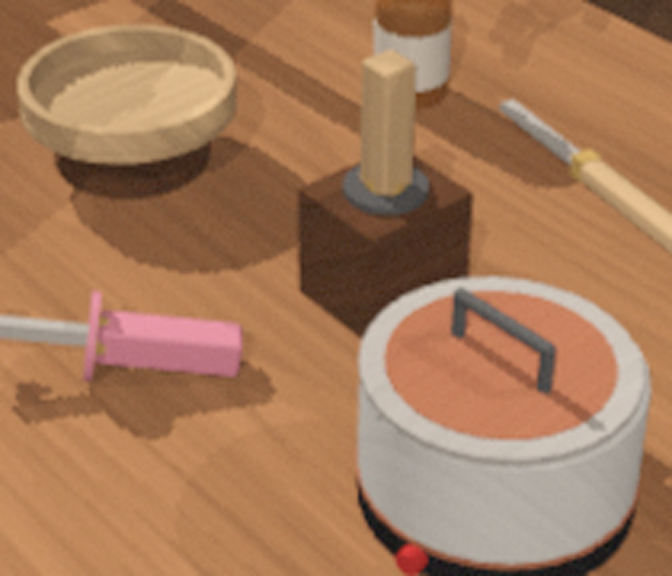

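View pics/wrist0.png

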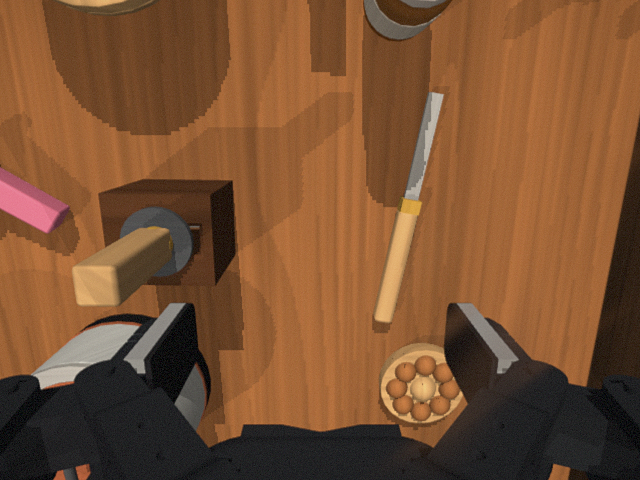

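```bash
cat > h.py <<'E'
import numpy as np, json
from scipy.spatial.transform import Rotation as R
from scipy.optimize import least_squares
def proj(c,P):
    p=R.from_rotvec(c["orientation"]).inv().apply(np.atleast_2d(P)-c["xyz"])
    return np.c_[c["cx"]-c["fx"]*p[:,0]/p[:,2], c["cy"]+c["fy"]*p[:,1]/p[:,2]]
def ray(c,u,v,z):
    d=R.from_rotvec(c["orientation"]).apply([(u-c["cx"])/c["fx"],-(v-c["cy"])/c["fy"],-1])
    return c["xyz"]+d*(z-c["xyz"][2])/d[2]
def circ(x,y,z,rad,n=360):
    t=np.linspace(0,2*np.pi,n,endpoint=False); return np.c_[x+rad*np.cos(t),y+rad*np.sin(t),0*t+z]
SC=lambda u,v:(200+u/3.2,185+v/3.2)
SI=lambda u,v:(220+u/3.2,180+v/3.2)
E
python3 - <<'E'
from h import *
from bench import r
c={n:r.camera_info(n) for n in("scene","side","wrist")}
print("handle top z.168: side",ray(c["side"],*SI(388,64),.168),"wrist",ray(c["wrist"],97,284,.168))
for n,p in(("scene",SC(328,215)),("side",SI(386,187)),("wrist",(156,241))): print("shield",n,ray(c[n],*p,.083))
for n,a in(("scene",(SC(103,62),SC(185,80))),("side",(SI(458,295),SI(550,350)))):
    P=[ray(c[n],*q,.120) for q in a]; print("bar",n,P,sum(P)/2)
# wrist handle top corners, slot
for q in((75,267),(120,264),(115,303),(78,303)): print("hc",ray(c["wrist"],*q,.168)[:2])
print("slot end",ray(c["wrist"],200,233,.078))
print("stand side corners",[ray(c["side"],*SI(*q),.078)[:2] for q in((300,197),(470,197),(375,240))],"wristcorners bottom",[ray(c["wrist"],*q,0)[:2] for q in((233,180),(236,240))])
print("pot outline, side")
# lid circle & rest circle by extremes
def fit(pts,rad,z=None):
    def f(p):
        zz=p[2] if z is None else z; e=[]
        for n,k,val in pts:
            q=proj(c[n],circ(p[0],p[1],zz,rad)); e.append({"l":q[:,0].min(),"r":q[:,0].max(),"t":q[:,1].min(),"b":q[:,1].max()}[k]-val)
        return e
    s=least_squares(f,[.65,0,.08]);return s.x,s.fun.round(2)
print("rest",fit([("scene","l",200+547/3.2),("scene","r",200+752/3.2),("scene","t",185+188/3.2),("side","l",220+18/3.2),("side","r",220+237/3.2),("side","t",180+27/3.2)],.075))
print("lid",fit([("scene","l",200+47/3.2),("scene","t",185+22/3.2),("side","l",220+359/3.2),("side","r",220+649/3.2),("side","t",180+277/3.2)],.073,.09))
E
```

```text
handle top z.168: side [ 0.55191349 -0.01977577  0.168     ] wrist [ 0.55785468 -0.01403587  0.168     ]
shield scene [ 0.55495136 -0.01647398  0.083     ]
shield side [ 0.55269207 -0.02013127  0.083     ]
shield wrist [ 0.55643222 -0.01483026  0.083     ]
bar scene [array([ 0.49057819, -0.21397811,  0.12      ]), array([ 0.49046633, -0.14805586,  0.12      ])] [ 0.49052226 -0.18101699  0.12      ]
bar side [array([ 0.47756283, -0.16036092,  0.12      ]), array([ 0.48187683, -0.22158095,  0.12      ])] [ 0.47971983 -0.19097094  0.12      ]
hc [ 0.54776135 -0.00455792]
hc [ 0.57140853 -0.00290148]
hc [ 0.56590173 -0.024896  ]
hc [ 0.54614881 -0.02490166]
slot end [ 0.58725591 -0.01015914  0.078     ]
stand side corners [array([0.51045234, 0.0101023 ]), array([ 0.58973702, -0.05481223]), array([ 0.51605765, -0.05233046])] wristcorners bottom [array([0.59717824, 0.01817847]), array([ 0.59683022, -0.03763597])]
pot outline, side
rest (array([0.52329901, 0.21523082, 0.06410542]), array([-0.83,  0.71,  0.08, -0.05, -0.09,  0.02]))
lid (array([ 0.48472576, -0.18842149,  0.08      ]), array([-0.28, -0.07,  0.67, -0.81,  0.01]))
```

Call:
carry_out --targets '[0.085, -0.03, -0.06, 0.06, 0, 0, 0, 0.085, -0.03, -0.12, 0.11, 0, 0, 0, 0.085, -0.03, -0.17, 0.15, 0, 0, 0, 0.085, -0.03, -0.19, 0.17, 0, 0, 0, 0.085, -0.03, -0.19, 0.17, 0, 0, 0, 0.085, -0.03, -0.19, 0.17, 0, 0, 0]'

```text
clock: 0.9
tcp_pos: [0.4846, -0.1701, 0.261]
orientation: [1.21, 1.209, -1.21]
contact_force: [-0.4, 0.7, 0.8]
grip_width: 0.0852
```

```bash
cat > snap.py <<'E'
import sys,cv2,pickle
from bench import r
o=r.get_obs(); c=r.camera_info("wrist"); cv2.imwrite(f"pics/{sys.argv[1]}.png",r.grab_frame("wrist")); pickle.dump(c,open(sys.argv[1]+".pkl","wb"))
print(o["clock"],o["tcp_pos"],o["orientation"],c["xyz"])
E
python3 snap.py w1
```

```text
0.9 [ 0.48463674 -0.17008314  0.26104486] [ 1.20958068  1.20937287 -1.21038611] [ 0.48577181 -0.10188122  0.40317847]
```

Call:
carry_out --targets '[0.085, 0, 0.03, -0.05, 0, 0, 0, 0.085, 0, 0.06, -0.11, 0, 0, 0, 0.085, 0, 0.07, -0.17, 0, 0, 0, 0.085, 0, 0.07, -0.17, 0, 0, 0, 0.085, 0, 0.07, -0.17, 0, 0, 0]'

```text
clock: 1.58
tcp_pos: [0.5557, 0.0027, 0.2604]
orientation: [1.206, 1.213, -1.207]
contact_force: [0.4, -0.4, -0.1]
grip_width: 0.0852
```

```bash
python3 snap.py w2
```

```text
1.575 [0.55571878 0.00270378 0.26038806] [ 1.2055565   1.21264036 -1.20685553] [0.55660896 0.07086777 0.40258333]
```

Call:
carry_out --targets '[0.085, 0, -0.02, -0.05, 0, 0, 0, 0.085, 0, -0.03, -0.11, 0, 0, 0, 0.085, 0, -0.03, -0.17, 0, 0, 0, 0.085, 0, -0.03, -0.2, 0, 0, 0, 0.085, 0, -0.03, -0.2, 0, 0, 0, 0.085, 0, -0.03, -0.2, 0, 0, 0]'

```text
clock: 2.38
tcp_pos: [0.5257, 0.199, 0.2604]
orientation: [1.208, 1.209, -1.211]
contact_force: [-0.8, -0.0, 0.3]
grip_width: 0.0849
```

```bash
python3 snap.py w3
```

```text
2.375 [0.52567245 0.19896268 0.2603521 ] [ 1.20821469  1.20905421 -1.2114797 ] [0.52691728 0.26734646 0.40246615]
```

View pics/w1.png

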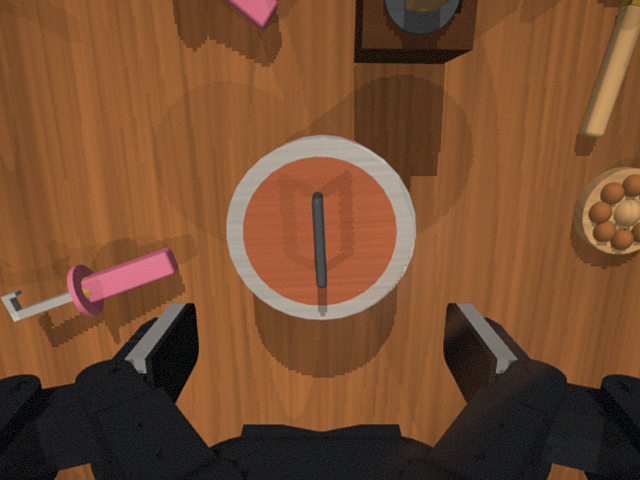

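View pics/w2.png

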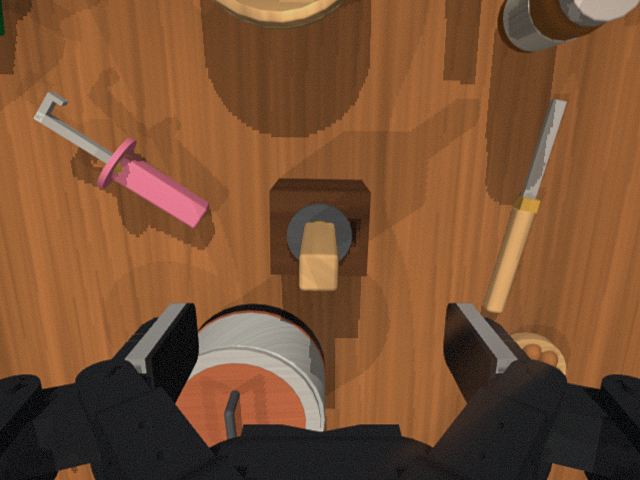

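View pics/w3.png

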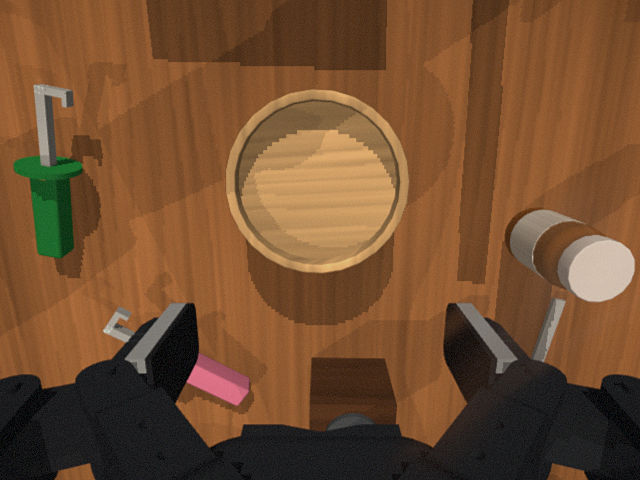

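```bash
python3 - <<'E'
from h import *
import pickle
w=[None]+[pickle.load(open(f"w{i}.pkl","rb")) for i in(1,2,3)]
def fit(c,l,r_,t,b,rad,z=None):
    def f(p):
        q=proj(c,circ(p[0],p[1],p[2] if z is None else z,rad)); return [q[:,0].min()-l,q[:,0].max()-r_,q[:,1].min()-t,q[:,1].max()-b]
    s=least_squares(f,[c["xyz"][0],c["xyz"][1]-.07,.08]);return s.x,s.fun.round(2)
print("lid",fit(w[1],227,416,136,318,.073,.09),fit(w[1],227,416,136,318,.073))
a,b=ray(w[1],317,194,.12),ray(w[1],321,285,.12);print("bar",a,b,(a+b)/2)
print("rest outer",fit(w[3],226,409,90,272,.075),"inner",fit(w[3],237,399,100,263,.067))
print("shield",fit(w[2],287,353,204,270,.026,.083))
P=[ray(w[2],*q,.168) for q in((302,262),(336,262),(338,290),(299,290))];print("handle",np.mean(P,0),P)
print("stand",[ray(w[2],*q,.078)[:2] for q in((270,191),(369,191),(367,276),(270,272))])
E
```

```text
lid (array([ 0.48645702, -0.18463931,  0.08      ]), array([ 0.52, -0.52, -0.07,  0.01])) (array([ 0.48645521, -0.18447528,  0.09084316]), array([ 0.27, -0.27, -0.26,  0.29]))
bar [ 0.48330956 -0.14941618  0.12      ] [ 0.48601286 -0.21632438  0.12      ] [ 0.48466121 -0.18287028  0.12      ]
rest outer (array([0.52417461, 0.21596278, 0.06133149]), array([ 0.16, -0.16, -0.15,  0.17])) inner (array([0.52457821, 0.21631682, 0.06017628]), array([-0.33,  0.33,  0.31, -0.34]))
shield (array([ 0.55638927, -0.01771099,  0.08      ]), array([ 0.36, -0.36,  1.47, -1.61]))
handle [ 0.5557956  -0.01816408  0.168     ] [array([ 0.54580956, -0.00926152,  0.168     ]), array([ 0.56602176, -0.0091668 ,  0.168     ]), array([ 0.56749209, -0.02705837,  0.168     ]), array([ 0.54385898, -0.02716964,  0.168     ])]
stand [array([0.51698746, 0.01866081]), array([0.59468118, 0.01902088]), array([ 0.59555232, -0.05201512]), array([ 0.51509897, -0.0488649 ])]
```

Call:
carry_out --targets '[0.085, 0, 0.01, 0.05, 0, 0, 0, 0.085, 0, 0.02, 0.11, 0, 0, 0, 0.085, 0, 0.03, 0.17, 0, 0, 0, 0.085, 0, 0.0303, 0.21, 0, 0, 0, 0.085, 0, 0.0303, 0.2165, 0, 0, 0, 0.085, 0, 0.0303, 0.2165, 0, 0, 0, 0.085, 0, 0.0303, 0.2165, 0, 0, 0]'

```text
clock: 3.3
tcp_pos: [0.5556, -0.0165, 0.2607]
orientation: [1.208, 1.21, -1.21]
contact_force: [-0.3, 0.7, 1.6]
grip_width: 0.0851
```

```bash
cat > st.py <<'E'
from h import *
from bench import r
o=r.get_obs(); M=R.from_rotvec(o["orientation"]).as_matrix()
print(o["clock"],o["tcp_pos"].round(4),"tilt(deg) toolx:",np.degrees(M[:2,0]).round(2),"yaw",np.degrees(np.arctan2(M[1,1],M[0,1])).round(2),"F",o["contact_force"].round(1),"M",o["moment"].round(2),o["grip_width"].round(4))
E
python3 st.py
```

```text
Traceback (most recent call last):
  File "st.py", line 4, in <module>
    print(o["clock"],o["tcp_pos"].round(4),"tilt(deg) toolx:",np.degrees(M[:2,0]).round(2),"yaw",np.degrees(np.arctan2(M[1,1],M[0,1])).round(2),"F",o["contact_force"].round(1),"M",o["moment"].round(2),o["grip_width"].round(4))
                                                                                                                                                                                                         ^^^^^^^^^^^^^^^^^^^^^
AttributeError: 'float' object has no attribute 'round'
```

Down 0.153 to z ≈ 0.108.

Call:
carry_out --targets '[0.085, 0.04, 0, 0.001, 0, 0, 0, 0.085, 0.09, 0, 0.001, 0, 0, 0, 0.085, 0.13, 0, 0.001, 0, 0, 0, 0.085, 0.148, 0, 0.001, 0, 0, 0, 0.085, 0.153, 0, 0.001, 0, 0, 0, 0.085, 0.153, 0, 0.001, 0, 0, 0]'

```text
clock: 4.05
tcp_pos: [0.5563, -0.0171, 0.1087]
orientation: [1.209, 1.209, -1.209]
contact_force: [-0.6, 1.1, -0.1]
grip_width: 0.0853
```

```bash
sed -i 's/,o\["grip_width"\].round(4)/,round(o["grip_width"],4)/' st.py; python3 st.py
```

```text
4.05 [ 0.5563 -0.0171  0.1087] tilt(deg) toolx: [ 0.02 -0.01] yaw 0.04 F [-0.6  1.1 -0.1] M [0.05 0.02 0.04] 0.0853
```

Call:
carry_out --targets '[0.04, 0, 0, 0, 0, 0, 0, 0.02, 0, 0, 0, 0, 0, 0, 0.01, 0, 0, 0, 0, 0, 0, 0.01, 0, 0, 0, 0, 0, 0, 0.01, 0, 0, 0, 0, 0, 0, 0.01, 0, 0, 0, 0, 0, 0]' --squeeze 80

```text
clock: 4.8
tcp_pos: [0.5563, -0.0172, 0.109]
orientation: [1.209, 1.209, -1.209]
contact_force: [-3.4, -0.1, 5.3]
grip_width: 0.0233
```

```bash
python3 st.py
```

```text
4.8 [ 0.5563 -0.0172  0.109 ] tilt(deg) toolx: [ 0.02 -0.02] yaw 0.04 F [-3.4 -0.1  5.3] M [-0.06  0.49 -0.04] 0.0233
```

Call:
carry_out --targets '[0.01, -0.01, 0, 0, 0, 0, 0, 0.01, -0.03, 0, 0, 0, 0, 0, 0.01, -0.06, 0, 0, 0, 0, 0, 0.01, -0.1, 0, 0, 0, 0, 0, 0.01, -0.13, 0, 0, 0, 0, 0, 0.01, -0.15, 0, 0, 0, 0, 0, 0.01, -0.15, 0, 0, 0, 0, 0, 0.01, -0.15, 0, 0, 0, 0, 0]'

```text
clock: 5.8
tcp_pos: [0.5556, -0.0172, 0.258]
orientation: [1.208, 1.21, -1.21]
contact_force: [-0.3, 0.9, -2.1]
grip_width: 0.0233
```

```bash
python3 st.py; python3 snap.py w4; python3 -c "
import cv2
from bench import r
cv2.imwrite('pics/s4.png',r.grab_frame('side'))
a=cv2.resize(cv2.imread('pics/w4.png'),(400,300));b=cv2.resize(cv2.imread('pics/s4.png')[90:330,240:440],(400,480))
import numpy as np
o=np.zeros((480,800,3),'u1');o[:300,:400]=a;o[:,400:]=b;cv2.imwrite('pics/c4.png',o)"
```

```text
5.8 [ 0.5556 -0.0172  0.258 ] tilt(deg) toolx: [-0.07 -0.02] yaw 0.04 F [-0.3  0.9 -2.1] M [-0.04 -0.01  0.01] 0.0233
5.8 [ 0.55562191 -0.01721084  0.25797569] [ 1.20782141  1.21014199 -1.20977867] [0.55671782 0.05107031 0.40012078]
```

View pics/c4.png

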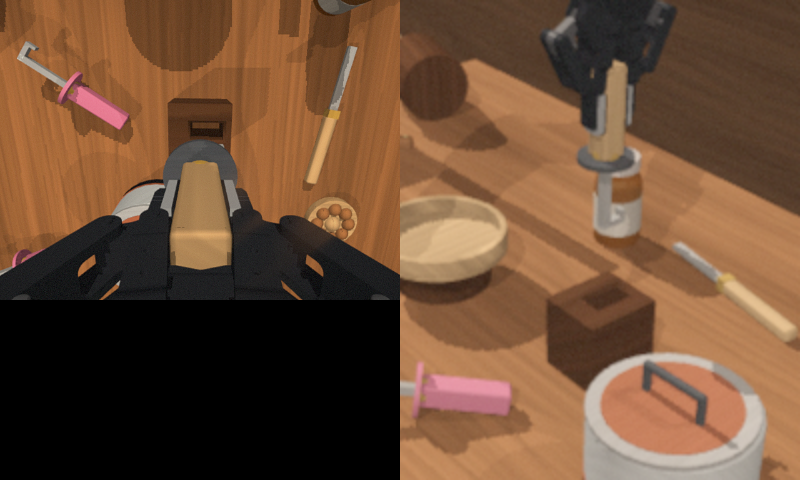

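Call:
carry_out --targets '[0.01, 0, -0.025, 0.03, 0, 0, 0, 0.01, 0, -0.055, 0.07, -0.2, 0, 0, 0.01, 0, -0.085, 0.12, -0.4, 0, 0, 0.01, 0, -0.1, 0.15, -0.46, 0, 0, 0.01, 0, -0.107, 0.168, -0.46, 0, 0, 0.01, 0, -0.107, 0.168, -0.46, 0, 0, 0.01, 0, -0.107, 0.168, -0.46, 0, 0]'

```text
clock: 6.78
tcp_pos: [0.4489, -0.1841, 0.2575]
orientation: [1.177, 1.231, -1.18]
contact_force: [0.7, 1.2, -1.4]
grip_width: 0.0227
```

```bash
python3 st.py
```

```text
6.775 [ 0.4489 -0.1841  0.2575] tilt(deg) toolx: [-0.15  0.01] yaw 2.41 F [ 0.7  1.2 -1.4] M [ 0.01 -0.09 -0.06] 0.0227
```

Call:
carry_out --targets '[0.01, 0.02, 0, 0.0012, 0, 0, 0, 0.01, 0.04, 0, 0.0012, 0, 0, 0, 0.01, 0.056, 0, 0.0012, 0, 0, 0, 0.01, 0.0635, 0, 0.0012, 0, 0, 0, 0.01, 0.0635, 0, 0.0012, 0, 0, 0, 0.01, 0.0635, 0, 0.0012, 0, 0, 0]'

```text
clock: 7.52
tcp_pos: [0.4493, -0.1854, 0.1946]
orientation: [1.177, 1.23, -1.179]
contact_force: [-0.3, -0.4, -1.4]
grip_width: 0.0231
```

```bash
python3 st.py; python3 -c "
import cv2,numpy as np
from bench import r
a=cv2.resize(r.grab_frame('side')[200:360,310:440],None,fx=3.4,fy=3.4,interpolation=2);b=cv2.resize(r.grab_frame('scene')[150:270,190:300],None,fx=3.2,fy=3.2,interpolation=2)
o=np.zeros((560,800,3),'u1');o[:a.shape[0],:a.shape[1]]=a;o[:b.shape[0],448:448+b.shape[1]]=b[:,:352];cv2.imwrite('pics/c5.png',o)"
```

```text
7.525 [ 0.4493 -0.1854  0.1946] tilt(deg) toolx: [-0.09 -0.  ] yaw 2.41 F [-0.3 -0.4 -1.4] M [ 0.01 -0.02  0.04] 0.0231
```

View pics/c5.png

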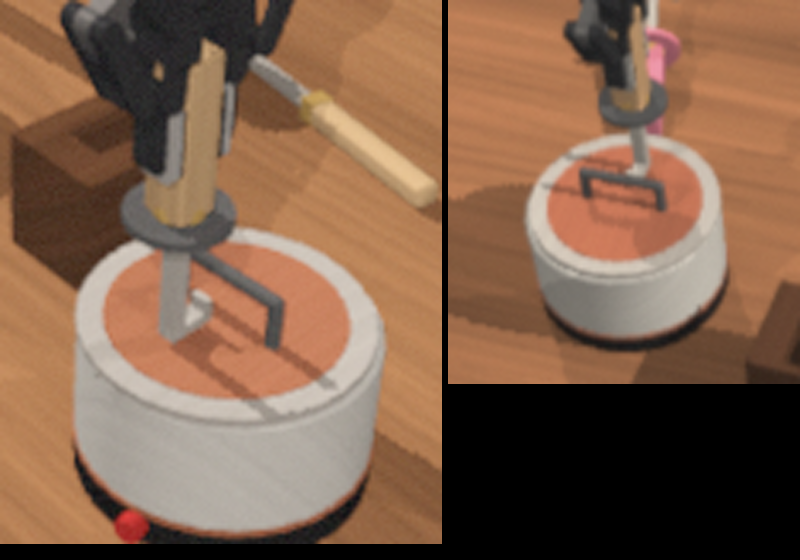

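```bash
python3 - <<'E'
from h import *
from bench import r
s,c=r.camera_info("side"),r.camera_info("scene")
o=r.get_obs();g=o["tcp_pos"]+[0,0,.0165];ex=np.array([np.cos(.042),np.sin(.042),0])
tip=g+ex*.022+[0,0,-.1025];bot=g+[0,0,-.1155]; sh=g+[0,0,-.0475]
print("tip",proj(s,tip),proj(c,tip),"bot",proj(s,bot),proj(c,bot),"shield",proj(s,sh+[0,0,.005]),proj(c,sh+[0,0,.005]))
b=np.array([.4855,-.184,.120]);ey=np.array([-ex[1],ex[0],0])
for k in(-.034,.034):print("barend",proj(s,b+ey*k),proj(c,b+ey*k))
E
```

```text
tip [[370.22386356 286.28075383]] [[247.03647727 204.46926306]] bot [[360.33362851 298.3108974 ]] [[250.51666383 201.74026787]] shield [[362.41887056 261.65799232]] [[247.30880941 180.64253117]]
barend [[392.46086683 286.97801805]] [[231.23430447 202.97349912]]
barend [[361.7067066  267.77165374]] [[257.98926467 207.93545864]]
```

Call:
carry_out --targets '[0.01, 0, 0.006, 0, 0, 0, 0, 0.01, 0, 0.014, 0, 0, 0, 0, 0.01, 0, 0.021, 0, 0, 0, 0, 0.01, 0, 0.025, 0, 0, 0, 0, 0.01, 0, 0.025, 0, 0, 0, 0, 0.01, 0, 0.025, 0, 0, 0, 0]'

```text
clock: 8.38
tcp_pos: [0.474, -0.1845, 0.1945]
orientation: [1.178, 1.23, -1.18]
contact_force: [0.2, -0.1, -1.7]
grip_width: 0.0229
```

```bash
python3 st.py
```

```text
8.375 [ 0.474  -0.1845  0.1945] tilt(deg) toolx: [-0.1 -0. ] yaw 2.39 F [ 0.2 -0.1 -1.7] M [ 0.02 -0.01 -0.01] 0.0229
```

Call:
carry_out --targets '[0.01, -0.004, 0, 0, 0, 0, 0, 0.01, -0.008, 0, 0, 0, 0, 0, 0.01, -0.009, 0, 0, 0, 0, 0, 0.01, -0.01, 0, 0, 0, 0, 0, 0.01, -0.011, 0, 0, 0, 0, 0, 0.01, -0.012, 0, 0, 0, 0, 0, 0.01, -0.013, 0, 0, 0, 0, 0, 0.01, -0.014, 0, 0, 0, 0, 0, 0.01, -0.015, 0, 0, 0, 0, 0, 0.01, -0.015, 0, 0, 0, 0, 0]'

```text
clock: 9.62
tcp_pos: [0.474, -0.1845, 0.2096]
orientation: [1.177, 1.23, -1.18]
contact_force: [-0.2, -0.3, -4.3]
grip_width: 0.0232
```

```bash
python3 st.py
```

```text
9.625 [ 0.474  -0.1845  0.2096] tilt(deg) toolx: [-0.1 -0. ] yaw 2.4 F [-0.2 -0.3 -4.3] M [0.02 0.04 0.  ] 0.0232
```

Call:
carry_out --targets '[0.01, -0.002, 0, 0, 0, 0, 0, 0.01, -0.005, 0, 0, 0, 0, 0, 0.01, -0.01, 0, 0, 0, 0, 0, 0.01, -0.016, 0, 0, 0, 0, 0, 0.01, -0.023, 0, 0, 0, 0, 0, 0.01, -0.03, 0, 0, 0, 0, 0, 0.01, -0.037, 0, 0, 0, 0, 0, 0.01, -0.044, 0, 0, 0, 0, 0, 0.01, -0.049, 0, 0, 0, 0, 0, 0.01, -0.053, 0, 0, 0, 0, 0, 0.01, -0.055, 0, 0, 0, 0, 0, 0.01, -0.055, 0, 0, 0, 0, 0]'

```text
clock: 11.12
tcp_pos: [0.4741, -0.1845, 0.2646]
orientation: [1.178, 1.23, -1.18]
contact_force: [-0.1, -0.6, -4.4]
grip_width: 0.023
```

```bash
python3 st.py; python3 -c "
import cv2,numpy as np
from bench import r
a=cv2.resize(r.grab_frame('side')[160:340,300:440],None,fx=3.1,fy=3.1,interpolation=2);b=cv2.resize(r.grab_frame('scene')[150:270,190:300],None,fx=3.2,fy=3.2,interpolation=2)
o=np.zeros((560,800,3),'u1');o[:a.shape[0],:a.shape[1]]=a;o[:b.shape[0],448:448+b.shape[1]]=b[:,:352];cv2.imwrite('pics/c6.png',o)"
```

```text
11.125 [ 0.4741 -0.1845  0.2646] tilt(deg) toolx: [-0.1 -0. ] yaw 2.39 F [-0.1 -0.6 -4.4] M [-0.   -0.01  0.03] 0.023
```

View pics/c6.png

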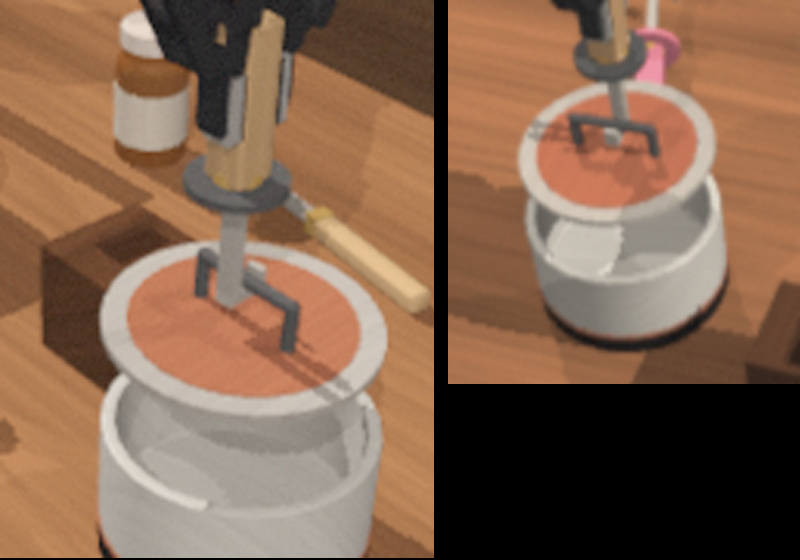

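Call:
carry_out --targets '[0.01, 0, 0.0003, -0.002, 0, 0, 0, 0.01, 0, 0.0014, -0.01, 0, 0, 0, 0.01, 0, 0.0033, -0.024, 0, 0, 0, 0.01, 0, 0.006, -0.044, 0, 0, 0, 0.01, 0, 0.01, -0.07, 0, 0, 0, 0.01, 0, 0.014, -0.1, 0, 0, 0, 0.01, 0, 0.018, -0.13, 0, 0, 0, 0.01, 0, 0.0217, -0.156, 0, 0, 0, 0.01, 0, 0.0244, -0.176, 0, 0, 0, 0.01, 0, 0.0263, -0.19, 0, 0, 0, 0.01, 0, 0.0274, -0.197, 0, 0, 0, 0.01, 0, 0.0277, -0.199, 0, 0, 0]'

```text
clock: 12.72
tcp_pos: [0.4934, 0.0157, 0.2643]
orientation: [1.177, 1.23, -1.18]
contact_force: [-0.6, -0.7, -5.0]
grip_width: 0.0233
```

```bash
python3 st.py
```

```text
12.725 [0.4934 0.0157 0.2643] tilt(deg) toolx: [-0.12 -0.01] yaw 2.4 F [-0.6 -0.7 -5. ] M [-0.01  0.04 -0.01] 0.0233
```

Call:
carry_out --targets '[0.01, 0, 0.0003, -0.002, 0, 0, 0, 0.01, 0, 0.0014, -0.01, 0, 0, 0, 0.01, 0, 0.0033, -0.024, 0, 0, 0, 0.01, 0, 0.006, -0.044, 0, 0, 0, 0.01, 0, 0.01, -0.07, 0, 0, 0, 0.01, 0, 0.014, -0.1, 0, 0, 0, 0.01, 0, 0.018, -0.13, 0, 0, 0, 0.01, 0, 0.0217, -0.156, 0, 0, 0, 0.01, 0, 0.0244, -0.176, 0, 0, 0, 0.01, 0, 0.0263, -0.19, 0, 0, 0, 0.01, 0, 0.0274, -0.197, 0, 0, 0, 0.01, 0, 0.0277, -0.199, 0, 0, 0]'

```text
clock: 14.22
tcp_pos: [0.5128, 0.2155, 0.2641]
orientation: [1.177, 1.23, -1.18]
contact_force: [-0.3, -0.8, -3.9]
grip_width: 0.0232
```

```bash
python3 st.py
```

```text
14.225 [0.5128 0.2155 0.2641] tilt(deg) toolx: [-0.13 -0.03] yaw 2.38 F [-0.3 -0.8 -3.9] M [ 0.01  0.03 -0.01] 0.0232
```

Call:
carry_out --targets '[0.01, 0.002, 0, 0, 0, 0, 0, 0.01, 0.005, 0, 0, 0, 0, 0, 0.01, 0.01, 0, 0, 0, 0, 0, 0.01, 0.016, 0, 0, 0, 0, 0, 0.01, 0.023, 0, 0, 0, 0, 0, 0.01, 0.03, 0, 0, 0, 0, 0, 0.01, 0.037, 0, 0, 0, 0, 0, 0.01, 0.044, 0, 0, 0, 0, 0, 0.01, 0.05, 0, 0, 0, 0, 0, 0.01, 0.054, 0, 0, 0, 0, 0, 0.01, 0.056, 0, 0, 0, 0, 0, 0.01, 0.056, 0, 0, 0, 0, 0]'

```text
clock: 15.72
tcp_pos: [0.5126, 0.2154, 0.2081]
orientation: [1.177, 1.23, -1.18]
contact_force: [0.6, -0.7, -4.4]
grip_width: 0.0232
```

```bash
python3 st.py; python3 -c "
import cv2,numpy as np
from bench import r
a=cv2.resize(r.grab_frame('side')[130:260,200:320],None,fx=3.7,fy=3.7,interpolation=2);b=cv2.resize(r.grab_frame('scene')[190:310,350:460],None,fx=3.2,fy=3.2,interpolation=2)
o=np.zeros((490,800,3),'u1');o[:a.shape[0],:a.shape[1]]=a;o[:b.shape[0],448:448+b.shape[1]]=b[:,:352];cv2.imwrite('pics/c7.png',o)"
```

```text
15.725 [0.5126 0.2154 0.2081] tilt(deg) toolx: [-0.13 -0.03] yaw 2.39 F [ 0.6 -0.7 -4.4] M [-0.02  0.02  0.03] 0.0232
```

Call:
carry_out --targets '[0.01, 0.002, 0, 0, 0, 0, 0, 0.01, 0.004, 0, 0, 0, 0, 0, 0.01, 0.006, 0, 0, 0, 0, 0, 0.01, 0.008, 0, 0, 0, 0, 0, 0.01, 0.01, 0, 0, 0, 0, 0, 0.01, 0.012, 0, 0, 0, 0, 0, 0.01, 0.014, 0, 0, 0, 0, 0, 0.01, 0.016, 0, 0, 0, 0, 0, 0.01, 0.018, 0, 0, 0, 0, 0, 0.01, 0.019, 0, 0, 0, 0, 0, 0.01, 0.02, 0, 0, 0, 0, 0, 0.01, 0.02, 0, 0, 0, 0, 0]'

```text
clock: 17.32
tcp_pos: [0.5127, 0.2155, 0.1883]
orientation: [1.177, 1.23, -1.18]
contact_force: [-0.1, 0.4, -4.7]
grip_width: 0.0229
```

```bash
python3 st.py
```

```text
17.325 [0.5127 0.2155 0.1883] tilt(deg) toolx: [-0.12 -0.02] yaw 2.38 F [-0.1  0.4 -4.7] M [-0.02  0.03 -0.02] 0.0229
```

Call:
carry_out --targets '[0.01, 0.001, 0, 0, 0, 0, 0, 0.01, 0.002, 0, 0, 0, 0, 0, 0.01, 0.003, 0, 0, 0, 0, 0, 0.01, 0.003, 0, 0, 0, 0, 0]'

```text
clock: 17.82
tcp_pos: [0.5129, 0.2156, 0.1855]
orientation: [1.178, 1.23, -1.18]
contact_force: [-0.2, 0.4, -1.5]
grip_width: 0.0227
```

```bash
python3 st.py
```

```text
17.825 [0.5129 0.2156 0.1855] tilt(deg) toolx: [-0.09 -0.01] yaw 2.38 F [-0.2  0.4 -1.5] M [-0.08 -0.01 -0.06] 0.0227
```

Call:
carry_out --targets '[0.01, 0.001, 0, 0, 0, 0, 0, 0.01, 0.002, 0, 0, 0, 0, 0, 0.01, 0.002, 0, 0, 0, 0, 0]'

```text
clock: 18.2
tcp_pos: [0.5129, 0.2155, 0.1834]
orientation: [1.178, 1.23, -1.18]
contact_force: [-0.1, 0.0, -1.3]
grip_width: 0.0233
```

```bash
python3 st.py
```

```text
18.2 [0.5129 0.2155 0.1834] tilt(deg) toolx: [-0.1  -0.01] yaw 2.38 F [-0.1  0.  -1.3] M [ 0.03 -0.03  0.01] 0.0233
```

```bash
python3 -c "
import cv2,numpy as np
from bench import r
A=r.grab_frame('side');B=r.grab_frame('scene');cv2.imwrite('pics/s8.png',A);cv2.imwrite('pics/b8.png',B)
a=cv2.resize(A[170:250,215:305],None,fx=4.4,fy=4.4,interpolation=2);b=cv2.resize(B[225:310,360:450],None,fx=4.4,fy=4.4,interpolation=2)
o=np.zeros((380,800,3),'u1');o[:a.shape[0],:396]=a;o[:b.shape[0],400:796]=b;cv2.imwrite('pics/c8.png',o)"
```

```text
(no output)
```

View pics/c8.png

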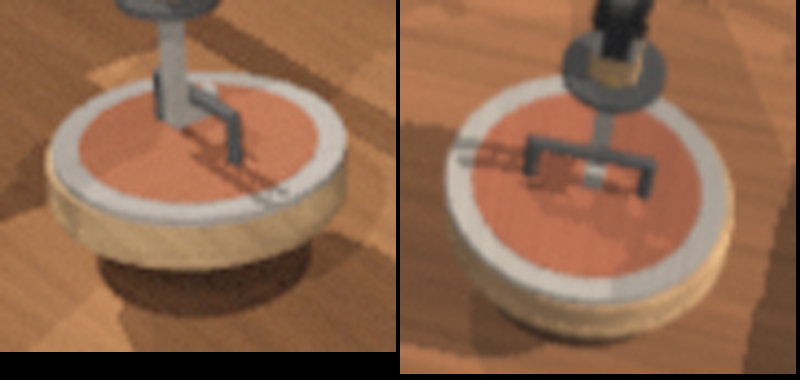

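```bash
cat > lidfit.py <<'E'
from h import *
import cv2,sys
from bench import r
cs={n:r.camera_info(n) for n in("side","scene")}
def hull(im,box):
    x0,x1,y0,y1=box; hsv=cv2.cvtColor(im,cv2.COLOR_BGR2HSV).astype(int); bgr=im.astype(int)
    m=((bgr[...,2]-bgr[...,1]>60)&(bgr[...,2]>130)&(bgr[...,1]-bgr[...,0]<45)).astype('u1'); k=np.zeros_like(m);k[y0:y1,x0:x1]=m[y0:y1,x0:x1]
    k=cv2.morphologyEx(k,cv2.MORPH_OPEN,np.ones((3,3),'u1')); n,l,s,_=cv2.connectedComponentsWithStats(k)
    i=1+np.argmax(s[1:,4]); return cv2.convexHull(np.argwhere(l==i)[:,::-1].astype(np.int32))[:,0,:].astype(float),s[i]
def fit(ims,boxes,p0,free=True):
    H={}
    for n in ims:
        H[n],s=hull(cv2.imread(ims[n]),boxes[n]); print(n,"bbox",s)
    def f(p):
        Q=R.from_euler("xy",p[3:5]).apply(circ(0,0,0,p[5],720))+p[:3]; e=[]
        for n in H:
            q=proj(cs[n],Q); h=H[n]; c=h.mean(0)
            for t in np.linspace(0,2*np.pi,36,endpoint=False):
                d=np.array([np.cos(t),np.sin(t)]); e.append((h@d).max()+.5-(q@d).max())
        return e
    s=least_squares(f,p0,loss="soft_l1"); print("xyz",s.x[:3].round(4),"tilt deg",np.degrees(s.x[3:5]).round(2),"rad",s.x[5].round(4),"rms",np.sqrt(np.mean(np.square(f(s.x)))).round(2))
fit({"side":"pics/side0.png"},{"side":(330,430,260,350)},[.485,-.185,.09,0,0,.06])
fit({"side":"pics/s8.png","scene":"pics/b8.png"},{"side":(215,305,170,250),"scene":(360,450,225,310)},[.524,.216,.067,0,0,.06])
fit({"side":"pics/s8.png"},{"side":(215,305,170,250)},[.524,.216,.067,0,0,.06])
E
python3 lidfit.py
```

```text
side bbox [ 341  272   71   45 2147]
xyz [ 0.4315 -0.2347  0.1484] tilt deg [-0.04 -0.18] rad 0.0531 rms 0.28
side bbox [234 192  34  23 469]
scene bbox [377 252  50  36 927]
xyz [0.5136 0.2224 0.0605] tilt deg [ 6.74 14.64] rad 0.0478 rms 4.3
side bbox [234 192  34  23 469]
xyz [ 1.2428  1.4584 -0.7559] tilt deg [19.19 14.35] rad 0.095 rms 1.26
```

```bash
sed -i 's/i=1+np.argmax(s\[1:,4\]); return cv2.convexHull(np.argwhere(l==i)/i=[j for j in range(1,n) if s[j,4]>40]; print(s[i]); return cv2.convexHull(np.argwhere(np.isin(l,i))/; s/,s\[i\]$/,0/; s/; print(n,"bbox",s)//' lidfit.py
sed -i '/^fit/d' lidfit.py; cat >> lidfit.py <<'E'
b={"side":(228,292,184,220),"scene":(372,430,242,292)}
fit({"side":"pics/side0.png"},{"side":(330,430,260,350)},[.485,-.185,.09,0,0,.06])
fit({"side":"pics/s8.png","scene":"pics/b8.png"},b,[.524,.216,.067,0,0,.06])
E
python3 lidfit.py
```

```text
[[ 341  272   71   45 2147]]
xyz [ 0.4315 -0.2347  0.1484] tilt deg [-0.04 -0.18] rad 0.0531 rms 0.28
[[266 190  21  21 268]
 [234 192  34  23 469]]
[[380 247  24  12 174]
 [377 252  50  36 927]]
xyz [0.5222 0.2118 0.0731] tilt deg [-0.18 -0.05] rad 0.0583 rms 0.4
```

Call:
carry_out --targets '[0.01, -0.001, 0, 0, 0, 0, 0, 0.01, -0.003, 0, 0, 0, 0, 0, 0.01, -0.005, 0, 0, 0, 0, 0, 0.01, -0.007, 0, 0, 0, 0, 0, 0.01, -0.008, 0, 0, 0, 0, 0, 0.01, -0.008, 0, -0.001, 0, 0, 0, 0.01, -0.008, 0.0005, -0.002, 0, 0, 0, 0.01, -0.008, 0.001, -0.003, 0, 0, 0, 0.01, -0.008, 0.001, -0.003, 0, 0, 0]'

```text
clock: 19.42
tcp_pos: [0.5138, 0.2188, 0.1915]
orientation: [1.178, 1.23, -1.179]
contact_force: [-0.8, -1.1, -4.3]
grip_width: 0.0228
```

Call:
carry_out --targets '[0.01, 0.001, 0, 0, 0, 0, 0, 0.01, 0.002, 0, 0, 0, 0, 0, 0.01, 0.003, 0, 0, 0, 0, 0]'

```text
clock: 19.8
tcp_pos: [0.5138, 0.2188, 0.1883]
orientation: [1.178, 1.23, -1.18]
contact_force: [-0.0, -1.1, -4.6]
grip_width: 0.0229
```

Call:
carry_out --targets '[0.01, 0.001, 0, 0, 0, 0, 0, 0.01, 0.001, 0, 0, 0, 0, 0]'

```text
clock: 20.05
tcp_pos: [0.5137, 0.2187, 0.1872]
orientation: [1.177, 1.23, -1.18]
contact_force: [0.1, -0.6, -4.6]
grip_width: 0.0235
```

Call:
carry_out --targets '[0.01, 0.001, 0, 0, 0, 0, 0, 0.01, 0.001, 0, 0, 0, 0, 0]'

```text
clock: 20.3
tcp_pos: [0.5141, 0.2189, 0.1866]
orientation: [1.178, 1.23, -1.179]
contact_force: [-0.2, 1.0, -1.5]
grip_width: 0.0233
```

Call:
carry_out --targets '[0.01, 0.001, 0, 0, 0, 0, 0, 0.01, 0.001, 0, 0, 0, 0, 0]'

```text
clock: 20.55
tcp_pos: [0.5142, 0.219, 0.1857]
orientation: [1.178, 1.229, -1.179]
contact_force: [-0.8, 0.5, -1.6]
grip_width: 0.0229
```

Call:
carry_out --targets '[0.01, 0.003, 0, 0, 0, 0, 0, 0.01, 0.006, 0, 0, 0, 0, 0, 0.01, 0.009, 0, 0, 0, 0, 0, 0.01, 0.009, 0, 0, 0, 0, 0]'

```text
clock: 21.05
tcp_pos: [0.514, 0.2188, 0.1763]
orientation: [1.178, 1.23, -1.179]
contact_force: [0.1, 0.3, -1.7]
grip_width: 0.0232
```

Call:
carry_out --targets '[0.01, 0, -0.004, 0, 0, 0, 0, 0.01, 0, -0.009, 0, 0, 0, 0, 0.01, 0, -0.015, 0, 0, 0, 0, 0.01, 0, -0.022, 0, 0, 0, 0, 0.01, 0, -0.029, 0, 0, 0, 0, 0.01, 0, -0.033, 0, 0, 0, 0, 0.01, 0, -0.033, 0, 0, 0, 0]'

```text
clock: 21.92
tcp_pos: [0.4808, 0.2175, 0.1765]
orientation: [1.178, 1.23, -1.179]
contact_force: [0.1, 0.4, -1.9]
grip_width: 0.0233
```

```bash
python3 st.py
```

```text
21.925 [0.4808 0.2175 0.1765] tilt(deg) toolx: [-0.07  0.  ] yaw 2.41 F [ 0.1  0.4 -1.9] M [ 0.03 -0.07 -0.  ] 0.0233
```

Call:
carry_out --targets '[0.01, -0.01, 0, 0, 0, 0, 0, 0.01, -0.03, 0, 0, 0, 0, 0, 0.01, -0.055, 0, 0, 0, 0, 0, 0.01, -0.075, 0, 0, 0, 0, 0, 0.01, -0.0825, 0, 0, 0, 0, 0, 0.01, -0.0825, 0.005, 0.02, 0, 0, 0, 0.01, -0.0825, 0.017, 0.06, 0.1, 0, 0, 0.01, -0.0825, 0.032, 0.115, 0.25, 0, 0, 0.01, -0.0825, 0.047, 0.17, 0.4, 0, 0, 0.01, -0.0825, 0.06, 0.215, 0.48, 0, 0, 0.01, -0.0825, 0.0656, 0.235, 0.48, 0, 0, 0.01, -0.0825, 0.0656, 0.2377, 0.48, 0, 0]'

```text
clock: 23.42
tcp_pos: [0.5564, -0.0191, 0.2584]
orientation: [1.21, 1.209, -1.213]
contact_force: [-0.9, 0.8, -2.3]
grip_width: 0.0232
```

Call:
carry_out --targets '[0.01, 0, 0, 0, 0, 0, 0, 0.01, 0, 0, 0, 0, 0, 0, 0.01, 0, 0, 0, 0, 0, 0]'

```text
clock: 23.8
tcp_pos: [0.5562, -0.018, 0.2584]
orientation: [1.209, 1.21, -1.212]
contact_force: [0.0, -0.4, -1.4]
grip_width: 0.0233
```

```bash
python3 st.py
```

```text
23.8 [ 0.5562 -0.018   0.2584] tilt(deg) toolx: [-0.12 -0.01] yaw -0.08 F [ 0.  -0.4 -1.4] M [-0.02  0.01 -0.03] 0.0233
```

Call:
carry_out --targets '[0.01, 0.01, 0, -0.0008, 0, 0, 0, 0.01, 0.03, 0, -0.0008, 0, 0, 0, 0.01, 0.05, 0, -0.0008, 0, 0, 0, 0.01, 0.065, 0, -0.0008, 0, 0, 0, 0.01, 0.08, 0, -0.0008, 0, 0, 0, 0.01, 0.095, 0, -0.0008, 0, 0, 0, 0.01, 0.11, 0, -0.0008, 0, 0, 0, 0.01, 0.125, 0, -0.0008, 0, 0, 0, 0.01, 0.135, 0, -0.0008, 0, 0, 0, 0.01, 0.142, 0, -0.0008, 0, 0, 0, 0.01, 0.145, 0, -0.0008, 0, 0, 0, 0.01, 0.145, 0, -0.0008, 0, 0, 0]'

```text
clock: 25.3
tcp_pos: [0.556, -0.0172, 0.1135]
orientation: [1.209, 1.21, -1.212]
contact_force: [0.2, -1.0, -1.1]
grip_width: 0.0231
```

Call:
carry_out --targets '[0.01, 0.001, 0, 0, 0, 0, 0, 0.01, 0.002, 0, 0, 0, 0, 0, 0.01, 0.003, 0, 0, 0, 0, 0, 0.01, 0.0035, 0, 0, 0, 0, 0, 0.01, 0.0035, 0, 0, 0, 0, 0]'

```text
clock: 25.92
tcp_pos: [0.556, -0.0172, 0.11]
orientation: [1.209, 1.21, -1.212]
contact_force: [-0.4, 0.6, -1.3]
grip_width: 0.023
```

```bash
python3 st.py
```

```text
25.925 [ 0.556  -0.0172  0.11  ] tilt(deg) toolx: [-0.12 -0.01] yaw -0.08 F [-0.4  0.6 -1.3] M [-0.02 -0.01 -0.05] 0.023
```

Call:
carry_out --targets '[0.01, 0.0005, 0, 0, 0, 0, 0, 0.01, 0.001, 0, 0, 0, 0, 0, 0.01, 0.001, 0, 0, 0, 0, 0]'

```text
clock: 26.3
tcp_pos: [0.556, -0.0172, 0.1091]
orientation: [1.209, 1.21, -1.212]
contact_force: [-0.8, 0.3, 0.3]
grip_width: 0.0233
```

Call:
carry_out --targets '[0.01, 0.0005, 0, 0, 0, 0, 0, 0.01, 0.0005, 0, 0, 0, 0, 0]'

```text
clock: 26.55
tcp_pos: [0.556, -0.0172, 0.109]
orientation: [1.209, 1.21, -1.212]
contact_force: [-2.8, 0.8, 4.2]
grip_width: 0.0232
```

Seated. Open gently, then rise.

Call:
carry_out --targets '[0.03, 0, 0, 0, 0, 0, 0, 0.04, 0, 0, 0, 0, 0, 0, 0.06, 0, 0, 0, 0, 0, 0, 0.085, 0, 0, 0, 0, 0, 0, 0.085, 0, 0, 0, 0, 0, 0, 0.085, 0, 0, 0, 0, 0, 0, 0.085, 0, 0, 0, 0, 0, 0]'

```text
clock: 27.42
tcp_pos: [0.556, -0.0172, 0.109]
orientation: [1.209, 1.21, -1.212]
contact_force: [-0.5, -0.3, -0.0]
grip_width: 0.0852
```

```bash
python3 st.py
```

```text
27.425 [ 0.556  -0.0172  0.109 ] tilt(deg) toolx: [-0.11 -0.01] yaw -0.09 F [-0.5 -0.3 -0. ] M [-0.03  0.02 -0.02] 0.0852
```

Call:
carry_out --targets '[0.085, -0.01, 0, 0, 0, 0, 0, 0.085, -0.03, 0, 0, 0, 0, 0, 0.085, -0.06, 0, 0, 0, 0, 0, 0.085, -0.1, 0, 0, 0, 0, 0, 0.085, -0.14, 0, 0, 0, 0, 0, 0.085, -0.15, 0, 0, 0, 0, 0, 0.085, -0.15, 0.03, -0.02, 0, 0, 0, 0.085, -0.15, 0.06, -0.06, 0, 0, 0, 0.085, -0.15, 0.08, -0.08, 0, 0, 0, 0.085, -0.15, 0.08, -0.08, 0, 0, 0, 0.085, -0.15, 0.08, -0.08, 0, 0, 0]'

```text
clock: 28.8
tcp_pos: [0.6357, 0.0617, 0.2582]
orientation: [1.208, 1.21, -1.214]
contact_force: [-0.5, -0.2, 0.1]
grip_width: 0.0852
```

```bash
python3 st.py; python3 - <<'E'
import cv2
from bench import r
for n in("side","scene","wrist"): cv2.imwrite(f"pics/{n}9.png",r.grab_frame(n))
a=cv2.imread("pics/side9.png");b=cv2.imread("pics/side0.png")
# template match of lifter+stand and warmer base vs the start picture
for nm,(x0,x1,y0,y1) in {"lifter":(325,357,194,252)}.items():
    m=cv2.matchTemplate(a[y0-10:y1+10,x0-10:x1+10],b[y0:y1,x0:x1],cv2.TM_CCOEFF_NORMED);print(nm,cv2.minMaxLoc(m))
d=cv2.absdiff(a,b).max(2)
for nm,(x0,x1,y0,y1) in {"chisel":(375,440,208,262),"rosette":(450,505,245,285),"jar":(330,365,160,192)}.items(): print(nm,d[y0:y1,x0:x1].mean())
E
sed -i '/^fit/d; /^b=/d' lidfit.py; cat >> lidfit.py <<'E'
b={"side":(228,292,184,220),"scene":(372,430,236,292)}
fit({"side":"pics/side9.png","scene":"pics/scene9.png"},b,[.524,.216,.067,0,0,.06])
E
python3 lidfit.py
```

```text
28.8 [0.6357 0.0617 0.2582] tilt(deg) toolx: [-0.19 -0.06] yaw -0.13 F [-0.5 -0.2  0.1] M [-0.   -0.01 -0.01] 0.0852
lifter (0.12599213421344757, 0.9878005385398865, (20, 0), (10, 10))
chisel 2.368945868945869
rosette 2.3395454545454544
jar 5.207142857142857
[[265 189  21  21 272]
 [233 191  40  24 587]]
[[ 378  248   51   40 1232]]
xyz [0.5231 0.215  0.0734] tilt deg [-0.13 -0.2 ] rad 0.0585 rms 0.32
```

```bash
python3 -c "
from bench import r
print(r.hand_in())"
```

```text
the job is handed in; nothing more can be done
None
```

The lid is off the warmer and on the lid rest, the lifter is back in its stand, and the job was handed in at about 29 s of the 72 s allowed.

**Seating the lid:** I hooked the loop at mid-bar and the lid hung level. On the first set-down the lid sat about 3 mm off centre. I raised it about 5 mm, shifted it 3 mm and set it down again. The second contact was sharp: the lid's whole weight came off the lifter within about 1 mm, at nearly the same height as the first.

**Last checks:**
- **Lid:** the final camera fit shows it level to about 0.2° and centred on the rest within about 1 mm.
- **Lifter:** it matches the starting picture with no pixel shift, so it hangs where it began.
- **Chisel and rosette:** their image areas are unchanged apart from noise.
- **Jar:** its area differs slightly more (a mean of 5 grey levels against about 2). I put that down to the arm's changed shadow but did not check further.
- **Forces:** the highest reading I saw was about 5 N. The gripper was clear of everything at hand-in.

**What disagreed:**
- **Rest height:** the cameras put the rest's edge at 60–64 mm. Feeling for it, and the lid fit, gave about 66–68 mm. I went by the feel and the level fit.
- **Scene and side cameras:** my first readings from the two differed by about 5 mm, so I used the wrist camera for positions.

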